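Open the red-tagged dial padlock and hold it up

ROBOT

A 6-joint arm with a two-finger parallel gripper is mounted at the origin on a cart in front of the work surface, level with it; the furniture and walls round the work are solid. World frame = base frame: x ahead of the robot, y to its left, z up, the work surface at z = 0. Lengths are in m, angles in rad, forces in N, time in s.
With the tool pointing down it reaches from about 0.4 to 0.825 m from the base axis. Payload 7 kg.
Tool frame: the origin (TCP) lies at the very end of the fingers, on their centre line; the grasp point (between the pads) lies 19 mm behind it; x points along the fingers, y is the direction in which the jaws open and shut, and the axes are right-handed (so a half turn about x gives the same grasp; the last joint's range is limited). The gripper opens to 88 mm and grips with 3 to 60 N. Pads are 19 mm wide; open, the fingers measure 130 mm over their backs; the gripper's body (78 mm by 193 mm) begins 47 mm behind the grasp point.
Start: joints at [1.525, 0.359, 0.012, 0, -1.224, -0.288], TCP at [0.221, 0.638, 0.227] pointing down, gripper open.
Joint ranges: [-3.07, 3.07], [-1.43, 2.12], [-1.02, 1.25], [-3.03, 1.67], [-3.05, -0], [-3.03, 3.03]. Speed limits (rad/s): [2.39, 2.39, 3.01, 3.14, 3.14, 3.14].

INTERFACE

Orientations are given as [roll, pitch, yaw] about the fixed x, y, z axes, in that order (R = Rz(yaw) Ry(pitch) Rx(roll)).
In Python, from station import arm gives the robot as it stands.
- The arm moves only by the shell command python3 -m inch 'ROWS' [OPENING] [FORCE]. ROWS is text: rows parted by semicolons, each of 6 numbers parted by spaces: the shift along the world's x, y, z in units of 30 mm (1.0 is 30 mm), then the turn, a rotation vector about the world's x, y, z in units of 5 degrees (1.0 is 5 degrees). In form: dx dy dz wx wy wz; .... A call has 1 to 12 rows; each row shifts and turns the commanded pose from where the row before left it; what a row does not reach is not made up. A row lasts 1/8 s, in which the tool goes at most 62.5 mm and 10.7 degrees, less where a joint would pass 70% of its speed; a pose out of reach is approached as far as the arm can. A call is refused whole if a number of a shift passes 1 or a number of a turn 1, either way. A call with a gripper value outside its range is refused whole. OPENING is the opening, from 0 (shut) to 1 (fully open), set as the call begins (- or left out, the last holds). The fingers move at their own pace and stop on an object; FORCE is the grip in N (left out, the last holds). Time passes only in rows, so rows that do not move let the fingers close. It gives the time, the measured TCP pose, the force and the opening at its end, in the units of the state.
- arm.get_state(): the state, without advancing time (a new reading comes with each control period).
- arm.grab_frame(name): name is "side" or "top" or "wrist"; returns a dict with "frame" (384x512x3 uint8, red, green, blue), "range_z" (384x512 float32, m along the optical axis (not along the pixel's ray), 0 where there is no reading), "mtx" (3x3 intrinsics, pixels), "pose" (4x4, takes a point from camera to world coordinates). Camera axes: x right, y up, looking along -z (the intrinsics and any distortion apply to the point x, -y, -z); pixel columns grow to the right and rows downward; lengths in m; the calibration is good to about 2 mm. The wrist camera is an equidistant fisheye: a pixel r from the principal point sees the ray r / f radians off the axis. A picture is of the moment at which its call begins.
- arm.job_done(): hands the job in, once; it reports no verdict.
Trained networks look in a picture, given as the dict that the camera call returned (one of the last four; its "shot" number tells which), for a name from the list of things; names that differ only in an ending like _2 or _b are one class to them, and where a whole thing is asked for, a point or a joint stands for the part that bears it (a point fixed in the world has none). Each returns a list of dicts, best first, with "confidence" (0 to 1); they miss things now and then, are a little off and sometimes report something else, mostly with a low value. They report only what shows in the picture. A call takes as long as a camera call. They do not tell look-alikes from the thing itself.
- arm.search_frame(picture, target): "extent" ([centre column, centre row, width, height] as shares, 0 to 1, of the picture: columns of its width, rows of its height, round what is visible of it).
- arm.masks_of(picture, target): "mask" (384x512 bool, what is visible of it) and "extent" ([centre column, centre row, width, height] as shares, 0 to 1, of the picture: columns of its width, rows of its height, round what is visible of it).
- arm.place_of(picture, target): "position" ([column, row] as shares, 0 to 1, of the picture: columns of its width, rows of its height: a listed point, or the origin of a listed thing).
The state is a dict: "t": time; "q": joint angles; "qd": joint speeds; "joint_efforts": joint torques, N m; "eef_pos": TCP position; "ee_rot": TCP orientation; "force": force on the tool from outside, world axes, zero at the start; "moment": the same for the moment, N m; "width": finger opening in m.
Only numpy, scipy, OpenCV 4.12 (cv2) and the standard library are available. Lean on these libraries where they do the work, as an engineer would, in place of code of your own. Each camera call takes 0.05 s, during which the arm holds its last target. There are 200 camera calls.

TASK

Two dial padlocks of the chemicals cupboard lie in their rests; take the one whose rest carries the red tag and leave the black-tagged one and the glassware alone. With the lock in its rest, turn its dial click by click until the pointer clicks in at the white mark beside the shackle, then pull the shackle fully out. Finally lift the open lock out and finish while still holding it up, dial upwards and steady, about 20 cm above the bench, so that it can be inspected; do not put it down or let go.

Things in the scene. Friction and masses are not known exactly. Their poses are not given: they have to be found in the camera images.
- rest_left: fixed wooden rest, the left one of two. Origin on the bench below the padlock's middle; +x from shackle end to tag end, z up. Plinth 50 wide, 22 high, x -41 to 85. Padlock has 1.5 play: front stop 6 above plinth (x -41.5 to -36.5), back stop 14 above plinth (x 36.5, 72 wide), four corner posts (|x| 27 to 38, |y| 29 to 40, 36 high). Between posts its sides are free down to the bench.
- rest_left_tagplace (a point): where a tag lies on the left rest: on top of its plinth, 64 from the rest's origin along its +x
- lock_left: the left padlock as a whole, loose, 0.3 to 0.5 kg; origin: middle of its underside, 14 below point lock_left_body, same axes. Starts 22 above the bench, on the middle of its rest and turned as the rest, dial up
- lock_left_body (a point): centre of the left padlock's body, a blue block 70 (x) x 56 (y) x 28 (z); axes as the rest's: the shackle comes out at -x, z to the dial side. Best lifted by its two sides (56 apart), from above, between the corner posts; the dial's bar reaches 36 above this point
- lock_left_knob (a point): on the dial's axis, in its bar grip, 42 above the lock's underside. Black disc 48 across, its top 10 below this point; on it a bar 40 long (along this point's x), 11 wide, from 10 below to 8 above this point. White line on the -x half and white -x end of the bar: the pointer
- lock_left_dial (a joint): dial angle, rad, positive anticlockwise from above. 0: pointer at the white mark on the body's shackle side (-x), shackle free (about 0.1 either way). A spring ball clicks it into 15 places a turn, 0.419 apart, 0 being one, with about 0.06 N m; let go, it springs to the nearest place. Stops at +-2.2. Starts one to three places anticlockwise of the mark (+0.4 to +1.3)
- lock_left_crown (a point): middle of the shackle's crown, on its centre line: steel bar 8 thick, straight for 18 along y of the lock; when shut 73 from the dial axis towards -x, 34 above the bench; legs at y +-22. Inside the shackle 34 (x; 27 beyond the front stop) by 36 (y) are free, with open bench below
- lock_left_shackle (a joint): how far the shackle is pulled out, m: 0 shut, 0.022 fully out (stop). It slides straight along -x of the lock with 1.5 to 3 N and stays where it is left; with the dial off its mark it is blocked (1 to 3 mm of play)
- rest_right: fixed wooden rest, the right one of two. Origin on the bench below the padlock's middle; +x from shackle end to tag end, z up. Plinth 50 wide, 22 high, x -41 to 85. Padlock has 1.5 play: front stop 6 above plinth (x -41.5 to -36.5), back stop 14 above plinth (x 36.5, 72 wide), four corner posts (|x| 27 to 38, |y| 29 to 40, 36 high). Between posts its sides are free down to the bench.
- rest_right_tagplace (a point): where a tag lies on the right rest: on top of its plinth, 64 from the rest's origin along its +x
- lock_right: the right padlock as a whole, loose, 0.3 to 0.5 kg; origin: middle of its underside, 14 below point lock_right_body, same axes. Starts 22 above the bench, on the middle of its rest and turned as the rest, dial up
- lock_right_body (a point): centre of the right padlock's body, a blue block 70 (x) x 56 (y) x 28 (z); axes as the rest's: the shackle comes out at -x, z to the dial side. Best lifted by its two sides (56 apart), from above, between the corner posts; the dial's bar reaches 36 above this point
- lock_right_knob (a point): on the dial's axis, in its bar grip, 42 above the lock's underside. Black disc 48 across, its top 10 below this point; on it a bar 40 long (along this point's x), 11 wide, from 10 below to 8 above this point. White line on the -x half and white -x end of the bar: the pointer
- lock_right_dial (a joint): dial angle, rad, positive anticlockwise from above. 0: pointer at the white mark on the body's shackle side (-x), shackle free (about 0.1 either way). A spring ball clicks it into 15 places a turn, 0.419 apart, 0 being one, with about 0.06 N m; let go, it springs to the nearest place. Stops at +-2.2. Starts one to three places clockwise of the mark (-0.4 to -1.3)
- lock_right_crown (a point): middle of the shackle's crown, on its centre line: steel bar 8 thick, straight for 18 along y of the lock; when shut 73 from the dial axis towards -x, 34 above the bench; legs at y +-22. Inside the shackle 34 (x; 27 beyond the front stop) by 36 (y) are free, with open bench below
- lock_right_shackle (a joint): how far the shackle is pulled out, m: 0 shut, 0.022 fully out (stop). It slides straight along -x of the lock with 1.5 to 3 N and stays where it is left; with the dial off its mark it is blocked (1 to 3 mm of play)
- red_tag: red disc, 34 across, 6 thick, lying on the tag end of the rest whose padlock is wanted; fixed there. Origin: centre of its underside
- black_tag: black disc of the same size, on the rest whose padlock is to be left alone; fixed there
- erlenmeyer: loose conical glass flask, 63 across, 105 high, bystander between or behind the rests; origin centre of the foot
- evaporating_dish: loose white dish 72x68x29, bystander between the rests, nearer the robot; origin centre of the foot
- dropper_3: loose brown dropper bottle with black top, 33 across, 98 high, bystander behind the rests; origin centre of the foot
Things that resemble listed ones, but are neither listed nor needed, are in the scene too. Leave any green look-alike of the rest_left alone.

How it is judged:
By the outcome, as a careful person would: the job done as asked, in the order asked, and still so for the second after the job is handed in, while the arm keeps its last pose, push and grip.
It also fails if it takes over 61 s, if anything falls off the work surface, if the arm or the gripper's body presses on something with over 40 N, if the wrist force passes 120 N, or if a joint passes its speed limit or range.

## Working session

There is one attempt and no reset: what is moved stays moved. The work goes in short steps, Python scripts to look and compute and a shell command to move; the robot and the scene stay as the last step left them, time stands still between calls to the robot, and variables do not carry over. Pictures are saved under pics/ and viewed, about 8 in all and at most 12, crops included, and the job is handed in when it is done.

```bash
mkdir -p pics; ls; cat > h.py <<'E'
import numpy as np, cv2
from station import arm
def px2w(f,u,v,z=None):
    """pixel -> world, by depth or by plane height z (pinhole cams)"""
    K=f["mtx"];T=f["pose"]
    d=np.array([(u-K[0,2])/K[0,0],-(v-K[1,2])/K[1,1],-1.])
    if z is None:
        r=f["range_z"][int(round(v)),int(round(u))]; return T[:3,:3]@(d*r)+T[:3,3]
    w=T[:3,:3]@d; return T[:3,3]+w*(z-T[2,3])/w[2]
def save(f,n,c=None,s=1):
    im=f["frame"][:,:,::-1]
    if c: im=im[c[1]:c[3],c[0]:c[2]]
    cv2.imwrite("pics/"+n,cv2.resize(im,None,fx=s,fy=s,interpolation=cv2.INTER_CUBIC))
E
python3 - <<'E'
from h import *
f=arm.grab_frame("top");save(f,"top.png",s=1.5)
print(f["mtx"],f["pose"],f.keys())
for n in ["rest_left","rest_left_tagplace","lock_left_body","lock_left_knob","lock_left_crown","red_tag","black_tag"]:
    for r in arm.place_of(f,n)[:4]:
        u,v=r["position"][0]*512,r["position"][1]*384
        print(n,round(r["confidence"],2),round(u),round(v),px2w(f,u,v).round(3))
s=arm.get_state();print(s["eef_pos"],s["ee_rot"],s["width"],s["t"])
E
```

```text
pics
[[416.79221199   0.         263.7230326 ]
 [  0.         416.79221199 191.31850655]
 [  0.           0.           1.        ]] [[-1.00879974e-03  9.97633016e-01 -6.87557099e-02  5.55648837e-01]
 [-9.99998830e-01 -1.08547483e-03 -1.07783004e-03  3.67307129e-02]
 [-1.14991143e-03  6.87545421e-02  9.97632944e-01  1.02708228e+00]
 [ 0.00000000e+00  0.00000000e+00  0.00000000e+00  1.00000000e+00]] dict_keys(['frame', 'range_z', 'mtx', 'pose', 'shot'])
rest_left 0.91 148 225 [0.544 0.316 0.024]
rest_left 0.86 214 198 [0.607 0.153 0.071]
rest_left 0.73 340 192 [ 0.624 -0.145  0.029]
rest_left_tagplace 0.95 142 197 [0.611 0.333 0.022]
rest_left_tagplace 0.7 204 170 [0.676 0.18  0.03 ]
lock_left_body 0.61 210 194 [0.615 0.162 0.072]
lock_left_knob 0.67 347 250 [ 0.486 -0.158  0.038]
lock_left_knob 0.55 211 194 [0.615 0.159 0.072]
lock_left_crown 0.73 227 225 [0.544 0.125 0.036]
red_tag 0.68 217 195 [0.613 0.146 0.07 ]
red_tag 0.46 337 193 [ 0.619 -0.137  0.031]
red_tag 0.17 208 171 [0.672 0.171 0.032]
[0.22113574 0.63763462 0.22643802] [ 1.58873665  1.5705448  -1.88667706] 0.08780701252698218 0.4
```

View pics/top.png

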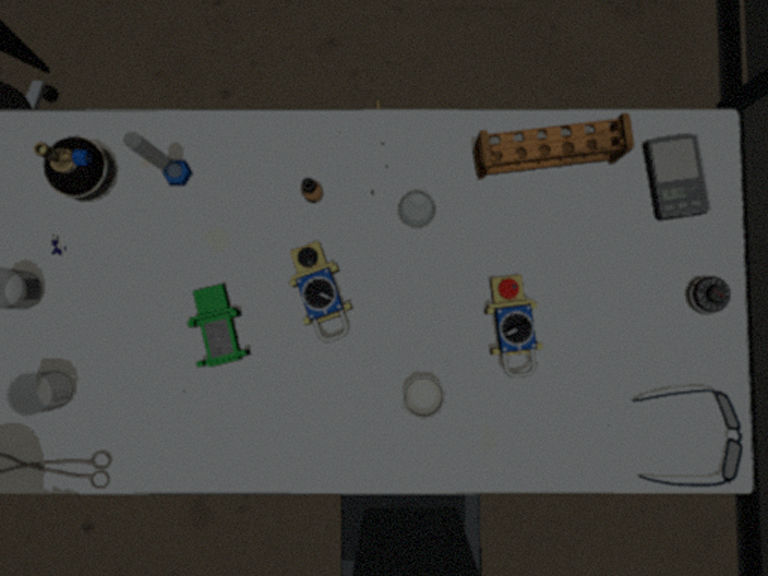

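The picture has three candidates (native pixels). The blue lock with the black tag is at (213,197), the blue lock with the red tag is at (344,219), and the green look-alike is at (145,217). I choose the right one at (344,219), whose tag at (339,192) is red. I'll check that in a crop and measure it.

```bash
python3 - <<'E'
from h import *
f=arm.grab_frame("top")
f2=dict(f);f2["frame"]=np.clip(f["frame"].astype(float)*2.2,0,255).astype(np.uint8)
save(f2,"crop.png",(305,170,385,265),6)
im=f["frame"].astype(int)
reg=np.zeros(im.shape[:2],bool);reg[170:265,305:385]=1
blue=reg&(im[...,2]-im[...,0]>25)&(im[...,2]>50)
red=reg&(im[...,0]-im[...,2]>40)&(im[...,0]-im[...,1]>40)
v,u=np.nonzero(red);print("red",u.size,px2w(f,u.mean(),v.mean(),.028))
v,u=np.nonzero(blue);P=np.array([px2w(f,a,b,.05)[:2] for a,b in zip(u,v)])
print("blue",u.size,cv2.minAreaRect((P*1000).astype(np.float32)))
# stand-up depth of whole region
for n in ["lock_right_knob","lock_right_body","lock_right_crown","rest_right_tagplace","red_tag"]:
    for r in arm.place_of(f,n)[:4]:
        a,b=r["position"][0]*512,r["position"][1]*384
        if a>300: 
            z={"knob":.064,"body":.036,"rown":.034,"lace":.022,"_tag":.022}[n[-4:]]
            print(n,r["confidence"],round(a,1),round(b,1),px2w(f,a,b,z).round(4))
E
```

```text
red 132 [ 0.62237626 -0.14190744  0.028     ]
blue 235 ((559.0844116210938, -149.44085693359375), (67.28086853027344, 53.976051330566406), 6.442984104156494)
lock_right_knob 0.82 345.2 217.0 [ 0.5625 -0.15    0.064 ]
lock_right_body 0.93 342.3 219.6 [ 0.5565 -0.1486  0.036 ]
lock_right_crown 0.58 345.2 248.1 [ 0.4892 -0.1548  0.034 ]
lock_right_crown 0.43 344.7 217.8 [ 0.5608 -0.1546  0.034 ]
rest_right_tagplace 0.57 338.9 191.3 [ 0.6247 -0.1438  0.022 ]
red_tag 0.52 335.7 187.8 [ 0.6332 -0.1363  0.022 ]
```

View pics/crop.png

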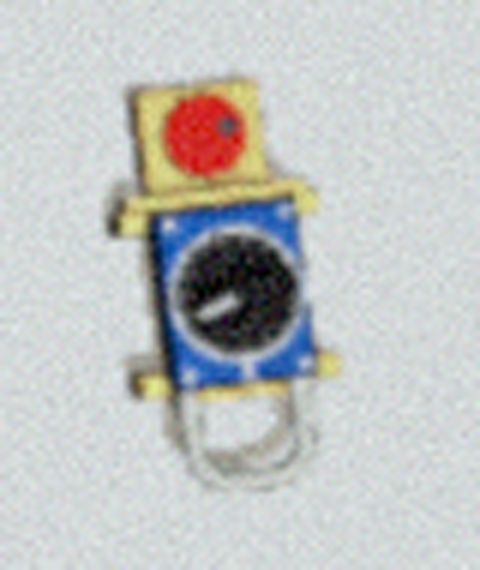

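The crop confirms the choice: red tag at crop (205,135), pointer tip at (198,315) left of the dial centre at (240,292), white mark at the bottom (248,368). The dial therefore sits about 68-72° clockwise of the mark, which is three places. I'll compute the tool yaw before moving.

```bash
cat >> h.py <<'E'
from scipy.spatial.transform import Rotation as Ro
def st():
    s=arm.get_state();R=Ro.from_euler("xyz",s["ee_rot"]).as_matrix()
    print("t",round(s["t"],2),"tcp",np.round(s["eef_pos"],4),"x",R[:,0].round(3),"yawY",np.degrees(np.arctan2(R[1,1],R[0,1])).round(2),"q",np.round(s["q"],2),"w",round(s["width"],4),"F",np.round(s["force"],1),"M",np.round(s["moment"],2))
    return s
E
python3 -c "from h import *;st()"
python3 -m inch '0.9 -1 0 0 0 0;0.9 -1 0 0 0 0;0.9 -1 0 0 0 0;0.9 -1 0 0 0 0;0.9 -1 0 0 0 0;0.9 -1 0 0 0 0;0.9 -1 0 0 0 0;0.9 -1 0 0 0 0;0.9 -1 0 0 0 0;0.9 -1 0 0 0 0;0.9 -1 0 0 0 0;0.9 -1 0 0 0 0'
python3 -c "from h import *;st()"
```

```text
t 0.7 tcp [0.2211 0.6377 0.2266] x [ 0.  0. -1.] yawY -109.12 q [ 1.53  0.36  0.01  0.   -1.22 -0.29] w 0.0874 F [-0.  -0.1  0.3] M [ 0.01  0.05 -0.02]
t: 2.2
eef_pos: [0.546, 0.2767, 0.2268]
ee_rot: [-2.085, 1.57, 0.723]
force: [0.0, 0.7, -0.5]
width: 0.0875
t 2.2 tcp [0.546  0.2767 0.2268] x [ 0.  0. -1.] yawY -109.12 q [ 0.79  0.26 -0.13  0.   -1.18  0.45] w 0.0875 F [ 0.   0.7 -0.5] M [ 0.08 -0.04 -0.1 ]
```

```bash

python3 -m inch '0 -1 -0.15 0 0 -0.75;0 -1 -0.15 0 0 -0.75;0 -1 -0.15 0 0 -0.75;0 -1 -0.15 0 0 -0.75;0 -1 -0.15 0 0 -0.75;0 -1 -0.15 0 0 -0.75;0.1 -1 -0.15 0 0 -0.75;0.1 -1 -0.15 0 0 -0.75;0.1 -1 -0.15 0 0 -0.75;0.1 -1 -0.15 0 0 -0.75;0 -1 -0.15 0 0 -0.75;0 -1 -0.15 0 0 -0.75'
python3 -m inch '0 -1 0 0 0 -0.26;0 -1 0 0 0 0;0 -0.2 0 0 0 0;0 0 0 0 0 0' 0.55
python3 - <<'E'
from h import *
st()
f=arm.grab_frame("wrist");print(f["mtx"],f["pose"].round(4))
f2=dict(f);f2["frame"]=np.clip(f["frame"].astype(float)*2,0,255).astype(np.uint8)
save(f2,"w1.png",s=1.5)
def wp(f,u,v,z):
    K=f["mtx"];T=f["pose"];a=u-K[0,2];b=v-K[1,2];r=np.hypot(a,b);th=r/K[0,0]
    d=np.array([np.sin(th)*a/r,-np.sin(th)*b/r,-np.cos(th)]);w=T[:3,:3]@d
    return T[:3,3]+w*(z-T[2,3])/w[2]
im=f["frame"].astype(int)
red=(im[...,0]-im[...,2]>40)&(im[...,0]-im[...,1]>40)
v,u=np.nonzero(red);print("red",u.size,u.mean(),v.mean(),wp(f,u.mean(),v.mean(),.028))
blue=(im[...,2]-im[...,0]>25)&(im[...,2]>50)
n,l,s,c=cv2.connectedComponentsWithStats(blue.astype(np.uint8));print(s[:6].tolist())
for n,z in [("lock_right_knob",.064),("lock_right_body",.036),("lock_right_crown",.034),("rest_right_tagplace",.022)]:
    for r in arm.place_of(f,n)[:3]:
        a,b=r["position"][0]*512,r["position"][1]*384
        print(n,round(r["confidence"],2),round(a,1),round(b,1),wp(f,a,b,z).round(4))
E
```

```text
t: 3.7
eef_pos: [0.5564, -0.0832, 0.1725]
ee_rot: [-0.955, 1.571, 1.064]
force: [0.9, -0.5, -0.0]
width: 0.0875
t: 4.2
eef_pos: [0.5567, -0.1483, 0.1725]
ee_rot: [-0.399, 1.571, 1.599]
force: [0.2, 0.4, 0.0]
width: 0.0537
t 4.2 tcp [ 0.5567 -0.1483  0.1725] x [-0.  0. -1.] yawY -155.51 q [ 0.08  0.24 -0.29 -0.   -1.04  0.35] w 0.0537 F [0.2 0.4 0. ] M [ 0.11 -0.05  0.01]
[[297.31863964   0.         255.36822173]
 [  0.         297.31863964 189.054664  ]
 [  0.           0.           1.        ]] [[-9.097e-01  3.963e-01  1.241e-01  5.911e-01]
 [-4.153e-01 -8.684e-01 -2.708e-01 -2.227e-01]
 [ 4.000e-04 -2.978e-01  9.546e-01  3.298e-01]
 [ 0.000e+00  0.000e+00  0.000e+00  1.000e+00]]
red 3978 65.40246354952237 79.36902966314732 [ 0.80489154 -0.16653113  0.028     ]
[[0, 0, 512, 384, 195266], [511, 12, 1, 1, 1], [430, 16, 1, 1, 1], [511, 69, 1, 2, 2], [214, 142, 80, 57, 1083], [257, 189, 27, 21, 255]]
lock_right_knob 0.7 252.7 184.8 [ 0.5605 -0.1501  0.064 ]
lock_right_body 0.58 253.9 175.4 [ 0.5604 -0.152   0.036 ]
lock_right_crown 0.64 318.6 192.1 [ 0.4902 -0.1636  0.034 ]
lock_right_crown 0.45 74.7 210.3 [ 0.7429 -0.022   0.034 ]
lock_right_crown 0.41 195.1 152.9 [ 0.6248 -0.1485  0.034 ]
rest_right_tagplace 0.8 197.2 154.3 [ 0.6235 -0.145   0.022 ]
```

View pics/w1.png

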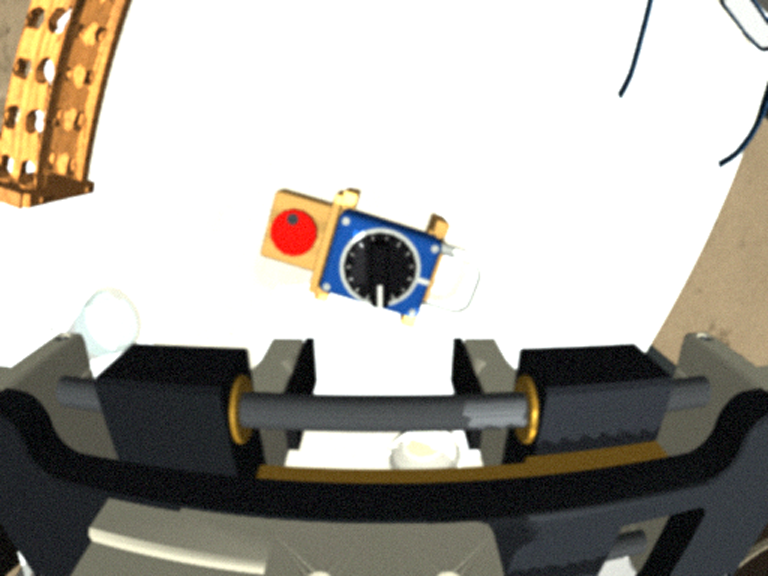

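The wrist view shows the dial disc at (380,267) and the pointer running straight down to (380,303), across the jaw direction as wanted. The mark is at (425,282) and the red tag at (294,232).

```bash
cat >> h.py <<'E'
def wp(f,u,v,z):
    K=f["mtx"];T=f["pose"];a=u-K[0,2];b=v-K[1,2];r=np.hypot(a,b);th=r/K[0,0]
    d=np.array([np.sin(th)*a/r,-np.sin(th)*b/r,-np.cos(th)]);w=T[:3,:3]@d
    return T[:3,3]+w*(z-T[2,3])/w[2]
E
python3 - <<'E'
from h import *
f=arm.grab_frame("wrist")
for n,u,v,z in [("disc",380,267,.054),("red",294,232,.028),("mark",425,282,.05),("r1",347,221,.05),("r2",436,248,.05),("r3",408,317,.05),("r4",327,287,.05),("tip",380,303,.07),("in",380,287,.072)]:
    print(n,wp(f,u/1.5,v/1.5,z).round(4))
im=f["frame"].astype(int);red=(im[...,0]-im[...,2]>60)&(im[...,0]-im[...,1]>60);red[:,:150]=0;red[200:]=0
v,u=np.nonzero(red);print(u.size,wp(f,u.mean(),v.mean(),.028))
E
```

```text
disc [ 0.5622 -0.153   0.054 ]
red [ 0.6245 -0.1446  0.028 ]
mark [ 0.5306 -0.1551  0.05  ]
r1 [ 0.5935 -0.1708  0.05  ]
r2 [ 0.5343 -0.1787  0.05  ]
r3 [ 0.5301 -0.1281  0.05  ]
r4 [ 0.5881 -0.1249  0.05  ]
tip [ 0.5544 -0.136   0.07  ]
in [ 0.5589 -0.146   0.072 ]
712 [ 0.62446586 -0.14470384  0.028     ]
```

```bash

python3 -m inch '0.13 -0.09 -0.6 0 0 0;0 0 -0.8 0 0 0;0 0 -0.8 0 0 0;0 0 -0.8 0 0 0;0 0 -0.6 0 0 0;0 0 -0.22 0 0 0;0 0 0 0 0 0' 0.4
python3 -m inch '0 0 0 0 0 0;0 0 0 0 0 0;0 0 0 0 0 0;0 0 0 0 0 0;0 0 0 0 0 0' 0 15
python3 -c "from h import *;st()"
```

```text
t: 5.38
eef_pos: [0.5608, -0.151, 0.0573]
ee_rot: [1.258, 1.57, -3.025]
force: [-0.2, 0.0, 0.6]
width: 0.035
t: 6.0
eef_pos: [0.5611, -0.1511, 0.0585]
ee_rot: [-2.752, 1.57, -0.752]
force: [-2.1, 0.6, 6.8]
width: 0.0106
t 6.0 tcp [ 0.5611 -0.1511  0.0585] x [ 0. -0. -1.] yawY -155.42 q [ 0.07  0.37 -0.4   0.   -0.8   0.36] w 0.0106 F [-2.1  0.6  6.8] M [0.03 0.93 0.02]
```

```bash

python3 -m inch '0 0 0.05 0 0 0.5;0 0 0 0 0 1;0 0 0 0 0 1;0 0 0 0 0 1;0 0 0 0 0 1;0 0 0 0 0 1;0 0 0 0 0 1;0 0 0 0 0 1;0 0 0 0 0 1;0 0 0 0 0 1;0 0 0 0 0 1;0 0 0 0 0 1' 0 20
python3 -c "from h import *;st()"
python3 -m inch '0 0 0 0 0 1;0 0 0 0 0 1;0 0 0 0 0 0.85;0 0 0 0 0 0;0 0 0 0 0 0' 
python3 - <<'E'
from h import *
st()
f=arm.grab_frame("wrist");f2=dict(f);f2["frame"]=np.clip(f["frame"].astype(float)*2,0,255).astype(np.uint8)
save(f2,"w2.png",(150,80,400,260),3)
E
```

```text
t: 7.5
eef_pos: [0.5608, -0.151, 0.0588]
ee_rot: [-0.247, 1.57, 2.758]
force: [0.6, -4.5, -4.5]
width: 0.0109
t 7.5 tcp [ 0.5608 -0.151   0.0588] x [-0.001  0.    -1.   ] yawY -97.81 q [ 0.07  0.37 -0.4  -0.   -0.8   1.36] w 0.0109 F [ 0.6 -4.5 -4.5] M [-2.27 -0.41 -0.1 ]
t: 8.12
eef_pos: [0.5608, -0.1509, 0.0591]
ee_rot: [-0.382, 1.57, 2.868]
force: [0.0, -0.0, -3.6]
width: 0.0108
t 8.12 tcp [ 0.5608 -0.1509  0.0591] x [-0.001  0.    -1.   ] yawY -83.78 q [ 0.07  0.37 -0.4  -0.   -0.8   1.61] w 0.0108 F [ 0.  -0.  -3.6] M [-0.04 -0.02 -0.  ]
```

View pics/w2.png

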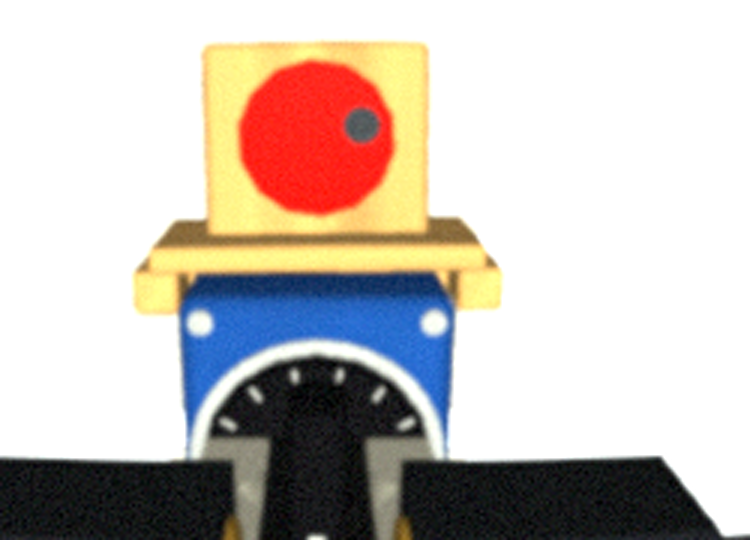

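At z 0.059 the grip is on the bar, the moment is about zero and the ticks look symmetric, so the dial has clicked in aligned with the body. Next I release, rise, turn 90° and go above the crown.

```bash

python3 -m inch '0 0 0 0 0 0;0 0 0 0 0 0;0 0 0.4 0 0 0;0 0 0.8 0 0 0;0 0 0.8 0 0 0;-0.2 0 0.8 0 0 -1;-0.2 0 0.6 0 0 -1;-0.2 0 0.2 0 0 -1;-0.2 0 0 0 0 -1;-0.2 0 0 0 0 -1;-0.2 0 0 0 0 -1;-0.2 0 0 0 0 -1' 0.4
python3 -m inch '-0.2 -0.03 0 0 0 -1;-0.2 -0.03 0 0 0 -1;-0.2 -0.03 0 0 0 -1;-0.2 -0.03 0 0 0 -1;-0.2 -0.03 0 0 0 -1;0 -0.03 0 0 0 -1;0 -0.03 0 0 0 -1;0 -0.03 0 0 0 -1;0 -0.03 0 0 0 -1;0 0 0 0 0 -1;0 0 0 0 0 -1;0 0 0 0 0 0' 0.17
python3 - <<'E'
from h import *
st()
f=arm.grab_frame("wrist");f2=dict(f);f2["frame"]=np.clip(f["frame"].astype(float)*1.5,0,255).astype(np.uint8)
save(f2,"w3.png",(130,60,400,250),2.9)
for n,z in [("lock_right_knob",.064),("lock_right_body",.036),("lock_right_crown",.034),("rest_right_tagplace",.022)]:
    for r in arm.place_of(f,n)[:3]:
        a,b=r["position"][0]*512,r["position"][1]*384
        print(n,round(r["confidence"],2),round(a,1),round(b,1),wp(f,a,b,z).round(4))
E
```

```text
t: 9.68
eef_pos: [0.5191, -0.151, 0.1687]
ee_rot: [-2.69, 1.569, -0.052]
force: [0.3, -0.2, -0.0]
width: 0.0351
t: 11.18
eef_pos: [0.4893, -0.1591, 0.1684]
ee_rot: [-1.73, 1.569, -0.049]
force: [0.6, 0.4, -0.3]
width: 0.0148
t 11.18 tcp [ 0.4893 -0.1591  0.1684] x [ 0.001 -0.    -1.   ] yawY -173.64 q [ 0.07  0.14 -0.42  0.   -1.01  0.04] w 0.0148 F [ 0.6  0.4 -0.3] M [ 0.05 -0.06  0.01]
lock_right_knob 0.92 179.6 191.6 [ 0.561  -0.1487  0.064 ]
lock_right_body 0.95 186.1 179.9 [ 0.5611 -0.1524  0.036 ]
lock_right_crown 0.75 256.8 178.2 [ 0.4889 -0.1616  0.034 ]
rest_right_tagplace 0.96 137.1 177.4 [ 0.6214 -0.145   0.022 ]
```

View pics/w3.png

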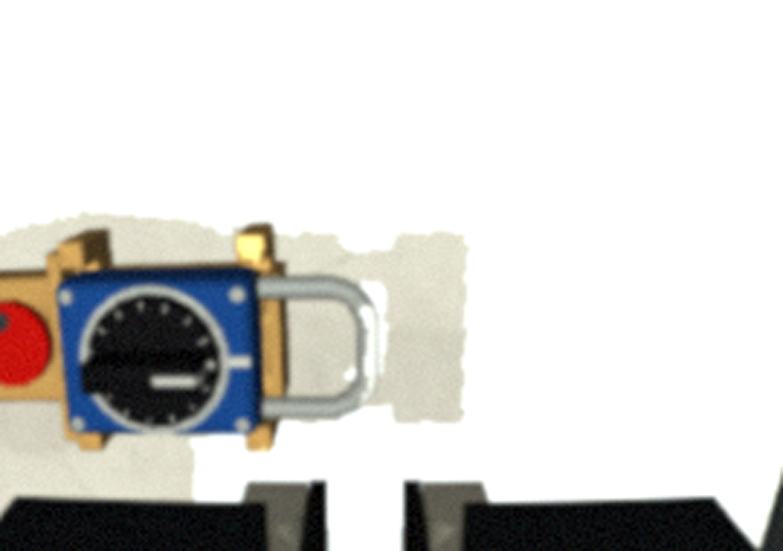

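The crop shows the pointer line (150–200,381) parallel to the mark direction (238,361), so the dial is at the mark. The crown is at (370,345), within about 2 mm of the TCP in world x and y.

```bash

python3 -m inch '-0.02 -0.05 -0.7 0 0 0;0 0 -0.8 0 0 0;0 0 -0.8 0 0 0;0 0 -0.8 0 0 0;0 0 -0.6 0 0 0;0 0 -0.3 0 0 0;0 0 0 0 0 0' 
python3 -c "from h import *;st()"
python3 -m inch '0 0 -0.3 0 0 0;0 0 -0.3 0 0 0;0 0 -0.2 0 0 0;0 0 0 0 0 0'
python3 -c "from h import *;st()"
```

```text
t: 12.3
eef_pos: [0.4882, -0.1606, 0.0472]
ee_rot: [1.576, 1.57, -3.026]
force: [0.6, 0.7, 0.4]
width: 0.0151
t 12.3 tcp [ 0.4882 -0.1606  0.0472] x [-0.001 -0.    -1.   ] yawY -173.65 q [ 0.06  0.29 -0.56  0.   -0.72  0.05] w 0.0151 F [0.6 0.7 0.4] M [-0.01 -0.01 -0.01]
t: 12.8
eef_pos: [0.488, -0.1606, 0.0229]
ee_rot: [1.51, 1.57, -3.092]
force: [0.1, -0.4, 0.9]
width: 0.0148
t 12.8 tcp [ 0.488  -0.1606  0.0229] x [-0.001 -0.    -1.   ] yawY -173.68 q [ 0.06  0.33 -0.59 -0.   -0.66  0.05] w 0.0148 F [ 0.1 -0.4  0.9] M [ 0.02 -0.    0.01]
```

```bash

python3 -m inch '0 0 0 0 0 0;0 0 0 0 0 0;0 0 0 0 0 0' 0 15
python3 -c "from h import *;st()"
python3 -m inch '-0.1 -0.011 0 0 0 0;-0.15 -0.017 0 0 0 0;-0.15 -0.017 0 0 0 0;-0.15 -0.017 0 0 0 0;-0.1 -0.011 0 0 0 0;0 0 0 0 0 0'
python3 -c "from h import *;st()"
```

```text
t: 13.18
eef_pos: [0.4887, -0.1606, 0.0237]
ee_rot: [-1.654, 1.57, 0.027]
force: [-0.5, -1.0, -0.9]
width: 0.0076
t 13.18 tcp [ 0.4887 -0.1606  0.0237] x [ 0.001  0.    -1.   ] yawY -173.67 q [ 0.06  0.33 -0.59  0.   -0.66  0.05] w 0.0076 F [-0.5 -1.  -0.9] M [ 0.06 -0.19  0.  ]
t: 13.92
eef_pos: [0.4683, -0.1628, 0.0235]
ee_rot: [1.45, 1.57, 3.131]
force: [-0.7, 0.7, 1.6]
width: 0.0073
t 13.93 tcp [ 0.4683 -0.1628  0.0235] x [-0.001  0.    -1.   ] yawY -173.68 q [ 0.06  0.3  -0.63 -0.   -0.64  0.05] w 0.0073 F [-0.7  0.7  1.6] M [0.38 0.13 0.  ]
```

```bash

python3 -m inch '-0.06 -0.007 0 0 0 0;-0.04 -0.005 0 0 0 0;0 0 0 0 0 0'
python3 -c "from h import *;st()"
python3 -m inch '-0.04 -0.005 0 0 0 0;-0.04 -0.005 0 0 0 0;0 0 0 0 0 0'
python3 -c "from h import *;st()"
```

```text
t: 14.3
eef_pos: [0.466, -0.1631, 0.0235]
ee_rot: [-2.606, 1.571, -0.925]
force: [0.5, 0.6, 0.9]
width: 0.0072
t 14.3 tcp [ 0.466  -0.1631  0.0235] x [ 0. -0. -1.] yawY -173.67 q [ 0.06  0.3  -0.63  0.   -0.64  0.05] w 0.0072 F [0.5 0.6 0.9] M [ 0.46 -0.46  0.03]
t: 14.68
eef_pos: [0.4651, -0.1634, 0.0238]
ee_rot: [-1.697, 1.568, -0.015]
force: [5.6, 0.4, -2.3]
width: 0.0075
t 14.68 tcp [ 0.4651 -0.1634  0.0238] x [ 0.003 -0.    -1.   ] yawY -173.65 q [ 0.06  0.3  -0.63  0.   -0.64  0.05] w 0.0075 F [ 5.6  0.4 -2.3] M [ 0.19 -2.06 -0.03]
```

```bash

python3 -m inch '-0.05 -0.006 0 0 0 0;-0.03 -0.003 0 0 0 0;0 0 0 0 0 0'
python3 -c "from h import *;st()"
python3 - <<'E'
from h import *
f=arm.grab_frame("side");f2=dict(f);f2["frame"]=np.clip(f["frame"].astype(float)*2,0,255).astype(np.uint8)
save(f2,"s1.png",s=1.5)
E
```

```text
t: 15.05
eef_pos: [0.465, -0.1635, 0.0243]
ee_rot: [-1.702, 1.564, -0.019]
force: [9.9, -0.3, -4.5]
width: 0.0073
t 15.05 tcp [ 0.465  -0.1635  0.0243] x [ 0.007 -0.    -1.   ] yawY -173.61 q [ 0.06  0.3  -0.64  0.   -0.63  0.05] w 0.0073 F [ 9.9 -0.3 -4.5] M [ 0.15 -3.77  0.02]
```

The force rises to 9.9 N with no more travel, after 23.7 mm (22 of shackle plus about 1.5 of play). That is the stop. Next I relax, open, rise and turn back above the lock.

```bash

python3 -m inch '0.09 0.01 0 0 0 0;0 0 0 0 0 0;0 0 0 0 0 0' 0.18
python3 -m inch '0 0 0.2 0 0 0;0 0 0.6 0 0 0;0 0 0.8 0 0 0;0 0 0.8 0 0 0;0.3 0 0.8 0 0 1;0.3 0 0.8 0 0 1;0.3 0 0.2 0 0 1;0.3 0 0 0 0 1;0.3 0 0 0 0 1;0.3 0 0 0 0 1;0.3 0 0 0 0 1;0.3 0 0 0 0 1'
python3 -m inch '0.2 0.05 0 0 0 1;0.2 0.05 0 0 0 1;0.2 0.05 0 0 0 1;0.1 0.05 0 0 0 1;0.1 0.05 0 0 0 1;0 0.05 0 0 0 1;0 0.05 0 0 0 1;0 0.05 0 0 0 1;0 0 0 0 0 1;0 0 0 0 0 1;0 0 0 0 0 0' 1
python3 - <<'E'
from h import *
st()
f=arm.grab_frame("wrist");f2=dict(f);f2["frame"]=np.clip(f["frame"].astype(float)*1.2,0,255).astype(np.uint8)
save(f2,"w4.png",(130,60,400,270),2.8)
for n,z in [("lock_right_knob",.064),("lock_right_body",.036),("lock_right_crown",.034),("rest_right_tagplace",.022)]:
    for r in arm.place_of(f,n)[:2]:
        a,b=r["position"][0]*512,r["position"][1]*384
        print(n,round(r["confidence"],2),round(a,1),round(b,1),wp(f,a,b,z).round(4))
E
```

```text
t: 15.48
eef_pos: [0.4628, -0.1635, 0.0231]
ee_rot: [1.445, 1.569, 3.125]
force: [-0.2, 0.6, 0.1]
width: 0.0154
t: 16.98
eef_pos: [0.5358, -0.1634, 0.1498]
ee_rot: [0.592, 1.571, 2.974]
force: [-0.4, 0.1, -0.1]
width: 0.0161
t: 18.35
eef_pos: [0.5596, -0.1514, 0.1497]
ee_rot: [-0.115, 1.571, 3.137]
force: [-0.0, 0.2, -0.0]
width: 0.0877
t 18.35 tcp [ 0.5596 -0.1514  0.1497] x [-0.  0. -1.] yawY -83.71 q [ 0.07  0.27 -0.31 -0.   -1.    1.61] w 0.0877 F [-0.   0.2 -0. ] M [-0.03  0.01 -0.02]
lock_right_knob 0.69 254.5 197.3 [ 0.5579 -0.1519  0.064 ]
lock_right_body 0.96 252.6 184.6 [ 0.5609 -0.1497  0.036 ]
rest_right_tagplace 0.8 256.6 113.5 [ 0.6272 -0.1461  0.022 ]
```

View pics/w4.png

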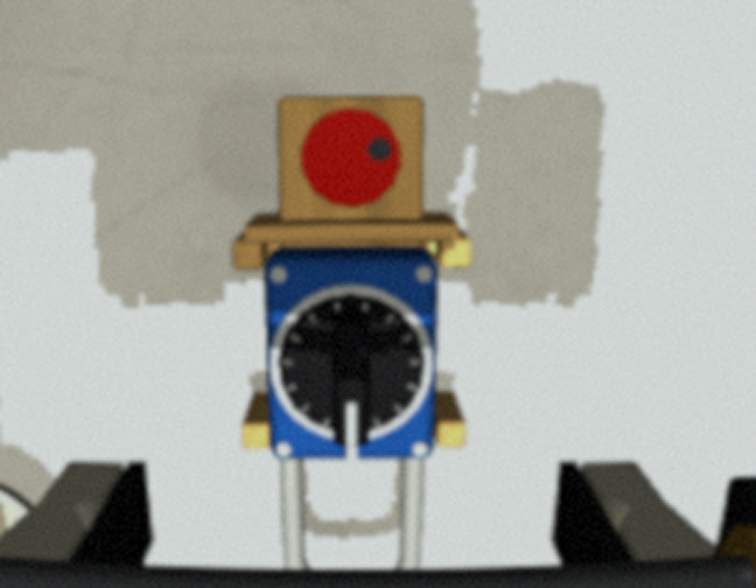

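The crop shows the pointer (350,430) straight on the mark side, the shackle legs well out, and the lock symmetric between the open fingers. I'll descend and grip the sides.

```bash

python3 -m inch '0 0 -0.7 0 0 0;0 0 -0.8 0 0 0;0 0 -0.8 0 0 0;0 0 -0.8 0 0 0;0 0 -0.6 0 0 0;0 0 -0.4 0 0 0;0 0 -0.22 0 0 0;0 0 0 0 0 0'
python3 -c "from h import *;st()"
python3 -m inch '0 0 0 0 0 0;0 0 0 0 0 0;0 0 0 0 0 0;0 0 0 0 0 0;0 0 0 0 0 0' 0 40
python3 -c "from h import *;st()"
```

```text
t: 19.6
eef_pos: [0.5599, -0.1514, 0.0198]
ee_rot: [0.089, 1.57, -2.942]
force: [0.1, -1.1, 0.5]
width: 0.0877
t 19.6 tcp [ 0.5599 -0.1514  0.0198] x [-0. -0. -1.] yawY -83.68 q [ 0.07  0.42 -0.44  0.   -0.71  1.61] w 0.0877 F [ 0.1 -1.1  0.5] M [-0.03  0.01  0.01]
t: 20.23
eef_pos: [0.56, -0.1514, 0.0201]
ee_rot: [3.041, 1.57, 0.01]
force: [-0.9, 1.2, 2.8]
width: 0.0555
t 20.23 tcp [ 0.56   -0.1514  0.0201] x [ 0.  0. -1.] yawY -83.67 q [ 0.07  0.42 -0.44  0.   -0.71  1.61] w 0.0555 F [-0.9  1.2  2.8] M [0.3  0.18 0.04]
```

Width is 55.5 mm against the body's 56 mm, so the grip is good. Lift.

```bash

python3 -m inch '0 0 0.2 0 0 0;0 0 0.4 0 0 0;0 0 0.6 0 0 0;0 0 0.7 0 0 0;0 0 0.8 0 0 0;0 0 0.8 0 0 0;0 0 0.8 0 0 0;0 0 0.7 0 0 0;0 0 0.5 0 0 0;0 0 0.3 0 0 0;0 0 0.13 0 0 0;0 0 0 0 0 0'
python3 -m inch '0 0 0 0 0 0;0 0 0 0 0 0;0 0 0 0 0 0'
python3 - <<'E'
from h import *
st()
fs=[arm.grab_frame("side"),arm.grab_frame("wrist")]
a,b=[np.clip(f["frame"].astype(float)*1.5,0,255).astype(np.uint8)[:,:,::-1] for f in fs]
cv2.imwrite("pics/fin.png",np.hstack([cv2.resize(a,(400,300)),cv2.resize(b,(400,300))]))
f=fs[0]
m=arm.masks_of(f,"lock_right")
for r in m[:2]:
    v,u=np.nonzero(r["mask"]);P=np.array([px2w(f,x,y) for x,y in zip(u,v) if f["range_z"][y,x]>0])
    print(r["confidence"],np.percentile(P,[2,50,98],axis=0).round(3).tolist(), [int(u.min()),int(v.min()),int(u.max()),int(v.max())])
E
```

```text
t: 21.72
eef_pos: [0.5596, -0.1514, 0.1974]
ee_rot: [-0.244, 1.57, 3.008]
force: [-0.0, -0.1, -4.2]
width: 0.0559
t: 22.1
eef_pos: [0.5598, -0.1514, 0.1975]
ee_rot: [-0.026, 1.57, -3.058]
force: [-1.1, -0.5, -4.1]
width: 0.0559
t 22.1 tcp [ 0.5598 -0.1514  0.1975] x [-0.001 -0.    -1.   ] yawY -83.67 q [ 0.07  0.22 -0.24  0.   -1.1   1.61] w 0.0559 F [-1.1 -0.5 -4.1] M [-0.01 -0.02 -0.05]
0.57 [[0.465, -0.183, 0.201], [0.537, -0.132, 0.216], [0.596, -0.119, 0.233]] [255, 102, 300, 117]
0.15 [[0.665, 0.166, 0.025], [0.679, 0.183, 0.029], [0.692, 0.195, 0.031]] [225, 222, 236, 230]
```

View pics/fin.png

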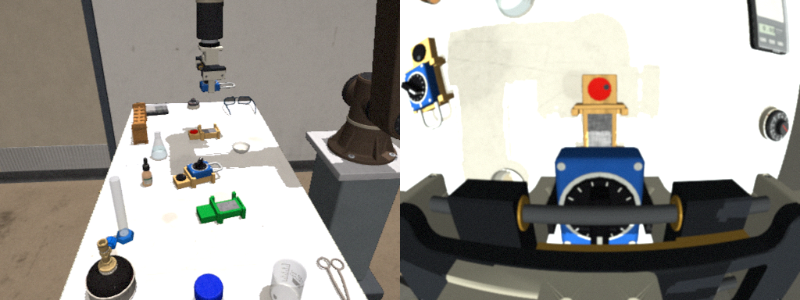

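The final view shows the open lock held level above its empty rest, dial up, at z 0.20–0.23, with the other lock and the glassware untouched. I'm handing it in.

```bash
python3 -c "
from h import *
arm.job_done();st()"
```

```text
the job is handed in; nothing more can be done
the job is handed in; nothing more can be done
```

I took the right-hand padlock, whose rest carries the red tag, opened it, and handed the job in at about 22 s while holding it up. With the lock in its rest, I turned the dial three places anticlockwise (about 72°) to the mark. I then pulled the shackle to its stop and lifted the lock by its sides.

Last checks:
- **Dial:** the wrist picture before the lift showed the pointer at the white mark. The turning moment was about zero when the dial clicked in.
- **Shackle:** the crown moved 23.7 mm, which I take as 22 mm of travel plus about 1.5 mm of play. The force then rose to 9.9 N with no further movement. In the held view the crown still sat at x ≈ 0.465, so it stayed out.
- **Lift:** the grip was set to 40 N, with the jaws 55.9 mm apart on the 56 mm body. The tool was vertical, and the side camera put the lock at z ≈ 0.20–0.23 with the dial up.
- **Surroundings:** the black-tagged lock, the green look-alike and the glassware looked untouched in the final picture.

No check failed. The shackle reading rests on travel, force and pictures, because the joint itself could not be read. The network's confidence in the final side view was only 0.57.

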